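# Fit the missing knob on the parts feeder's hold-to-run spindle and hold it pressed

## Robot

A 6-joint arm with a two-finger parallel gripper is mounted at the origin on the work surface. World frame = base frame: x ahead of the robot, y to its left, z up, the work surface at z = 0. Lengths are in m, angles in degrees, forces in N, time in s.
With the tool pointing down it reaches from about 0.325 to 0.85 m from the base axis. Payload 15.5 kg.
Tool frame: the origin (TCP) lies midway between the tips of the shut fingers; the grasp point (between the pads) lies 19 mm behind it; y points along the fingers, x is the direction in which the jaws open and shut, and the axes are right-handed (so a half turn about y gives the same grasp; the last joint's range is limited). The gripper opens to 91 mm and grips with 3 to 60 N. Pads are 32 mm wide; open, the fingers measure 118 mm over their backs; the gripper's body (76 mm by 178 mm) begins 60 mm behind the grasp point.
Start: joints at [-72.049, 28.281, 77.091, -0, 74.628, -5.472], TCP at [0.248, -0.573, 0.18] pointing down, gripper open.
Joint ranges: [-166.48, 166.48], [-47.26, 123.95], [12.59, 153.08], [-70.14, 250.14], [6.76, 159.57], [-176.63, 176.63]. Speed limits (degrees/s): [108.29, 108.29, 147.25, 172.46, 172.46, 172.46].

## Interface

Orientations are given as a 3x3 rotation matrix whose columns are the frame's x, y, z axes.
In Python, from bench import ctrl gives the robot as it stands. The module is installed in compiled form; this text tells all that it offers. Calls block until the motion is done:
- ctrl.goto(position, orientation): joint-space move of the TCP to a pose.
- ctrl.move_l(position, vel=0.15, ori=None, contact_N=None): straight line of the TCP; ori=None keeps the orientation; vel is the mean speed in m/s. With contact_N (N) it stops when the force on the tool has changed by that much, and returns True; else False.
- ctrl.movej(angles): joint-space move.
- ctrl.command_gripper(opening): opening from 0.0 (shut) to 1.0 (fully open); the grip force is fixed at half the most; returns when the fingers have stopped.
- ctrl.sleep(seconds).
- ctrl.ik(position, orientation): joint angles nearest the present ones, or None.
- ctrl.read_camera(name): name is "scene" or "top"; returns the picture (480x640x3 uint8, blue, green, red); there is no depth.
- ctrl.camera_params(name): a dict with "fx", "fy", "cx", "cy" (pixels), "pose" (4x4, takes a point from camera to world coordinates). Camera axes: x right, y up, looking along -z (the intrinsics and any distortion apply to the point x, -y, -z); pixel columns grow to the right and rows downward; lengths in m; the calibration is good to about 2 mm. A picture is of the moment at which its call begins. camera_params takes no time and is no camera call.
A pose or a line that the arm cannot do raises ctrl.MotionError and nothing moves.
- ctrl.sign_off(): hands the job in, once; it reports no verdict.
Readings, each from a call of its own:
- ctrl.current_t(): time.
- ctrl.current_q(): joint angles.
- ctrl.current_dq(): joint speeds.
- ctrl.current_effort(): joint torques, N m.
- ctrl.current_tool_pos(): TCP position.
- ctrl.current_eef_rot(): TCP orientation.
- ctrl.current_contact_force(): force on the tool from outside, world axes, zero at the start.
- ctrl.current_wrist_torque(): the same for the moment, N m.
- ctrl.current_grip_width(): opening from 0.0 (shut) to 1.0 (fully open).
Only numpy, scipy, OpenCV 4.12 (cv2) and the standard library are available. Lean on these libraries where they do the work, as an engineer would, in place of code of your own. Each camera call takes 0.05 s, during which the arm holds its last target.

## Task

The control box of the vibrating parts feeder needs its hold-to-run knob back for a slow test run. First slide the red fader to the green line (slow), then take the black pointer knob from the blue tray, turn it so that its bore matches the D-shaped brass spindle (knob's white line on the same side as the spindle's flat and white paint mark), push it fully home on the spindle and keep pressing until the spindle is fully in against its spring. Finish still gripping the knob and holding it pressed; never press the spindle while the fader is off the green line, and leave everything else on the bench and in the tray where it lies.

Things in the scene. Friction and masses are not known exactly. Their poses are not given: they have to be found in the camera images.
- console: Control box of the feeder, a grey and black case 200 x 280 x 70 mm (x, y, z), fixed on the bench, its flat panel up at height 70 mm. Origin: centre of its underside; x away from its front edge. In its frame: fader slot along y at x = -55 mm (y 10 to 110 mm), spindle axis at x 30, y -70 mm, red emergency-stop button 40 mm wide and 28 mm high at x 55, y 105 mm.
- fader_mark (a point): Point on the panel in the middle of the fader slot, at the green line; it has the control box's axes: y runs along the slot.
- fader_top (a point): Middle of the top face of the red fader cap: a block 26 mm across the slot, 14 mm along the slot (y), from 3 to 27 mm above the panel, a white line across its middle. It slides along the box's y against about 1.5 N of friction and stays where it is left. The fader is on the green line when this point is straight above fader_mark.
- fader (a joint): Travel of the fader in m, 0 to 0.100, growing along the box's +y; the green line is at 0.025. It starts between 0.055 and 0.095.
- spindle_seat (a point): Centre of the top of the spindle's round dark collar (24 mm across), on which the fitted knob's underside rests; 12 mm above the panel when not pressed, it goes down with the spindle. On the spindle's axis, z up, x towards the flat of the D, where a white paint mark lies on the collar. Turned up to 0.9 rad from the box's x; turns only stiffly (0.15 N m).
- spindle_tip (a point): Centre of the tip of the brass D-shaft, 15 mm above spindle_seat, same axes. The shaft is 14 mm in diameter with its flat 2 mm from the axis on the +x side (9 mm across the flat), its tip bevelled by about 1 mm. No other part of the panel within 45 mm of the axis stands up more than 4 mm.
- plunger (a joint): How far the spindle is pushed in, m: 0 at rest, 0.006 at its stop. A spring presses it back up: 4 N to start it moving, 10 N at the stop.
- knob: The new black pointer knob, about 80 g (56 to 112), standing on its underside in the tray. Origin: centre of its underside; z up. A round skirt 46 mm across and 18 mm high, on it a bar grip 46 mm long (x), 14 mm wide (y), from 18 to 44 mm high. A white line on the bar's top and end marks its +x end. Yaw in the tray within about 1.2 rad of the world's x.
- knob_bore (a point): Mouth of the knob's D-bore, centre of its underside, axes as the knob. 18 mm deep, 15.6 mm in diameter, flat 2.7 mm from the axis on the +x (white line) side. It fits when its x points as the spindle's x (within about 0.1 rad) and slides on freely until the underside rests on the collar; turned otherwise it stops on the shaft's tip, 15 mm too high.
- tray: Low open blue tray 160 x 270 mm, walls 4 mm thick and 22 mm high, floor 4 mm thick, fixed on the bench. Origin: centre of its underside. The knob stands in one half (about 65 mm along +y or -y from the middle), the brass union in the other.
- union: Brass pipe union in the other half of the tray, 31 mm across, 38 mm high, standing; origin at the centre of its foot. Leave alone.
- nut: Round steel ring nut, 30 mm across and 12 mm high, flat in the tray near the middle of its far edge. Leave alone.
- old_knob: Worn round grey knob with an orange line, 36 mm across, 25 mm high, on the bench beyond the box and tray. Leave alone.
- screwdriver: Screwdriver lying on the bench near the robot, on its left. Leave alone.
- tape: Yellow tape roll, 96 mm across, 25 mm high, flat on the bench near the robot, on its right. Leave alone.
- carton: Small cardboard carton 90 x 120 x 55 mm at the back. Leave alone.
- mug: White mug, 90 mm high, at the back. Leave alone.
Mind the look-alikes: they are no part of the job. Several things look just like the knob: the one meant starts farthest to the robot's right.

How it is judged (in metres and radians):
On the way, in this order (a step that is already met when the one before it is completed fails the run):
1. the fader stands on the green line (value of joint fader between 0.021 and 0.029 m), for 0.3 s.
2. the knob is fully home on the D-shaft (z of knob in the frame of spindle_seat between -0.002 and 0.002 m and horizontal distance between knob and spindle_seat below 0.003 m and angle between the x axis of knob and the x axis of spindle_seat, either way round below 0.25 rad and angle between knob's own z axis and vertical below 0.12 rad), for 0.2 s.
At the end, for the whole second after the job is handed in: The fader is within 4 mm of the green line; the knob sits upright on the spindle, flats matched, underside within 2 mm of the collar, within 3 mm of the axis; the spindle is in by more than 4.5 of its 6 mm; the fingers still hold the knob (over 3 N), at rest (all of step 1 and all of step 2 and value of joint plunger above 0.0045 m and contact force between the fingers and knob above 3 N and linear speed of knob below 0.02 m/s); the arm keeps its last pose, push and grip.
It fails at once if the spindle is pressed (more than 2 mm) while the fader is off the green line (value of joint plunger above 0.002 m and not (value of joint fader between 0.021 and 0.029 m)).
It fails at once if something else on the bench or in the tray is shifted by more than 30 mm (distance of any of union, nut, old_knob, screwdriver, carton, tape, mug from where it was at the start of the episode above 0.03 m).
It also fails if it takes over 54 s, if anything falls off the work surface, if the arm or the gripper's body presses on something with over 40 N, if the wrist force passes 120 N, or if a joint passes its speed limit or range.

## Working session

There is one attempt and no reset: what is moved stays moved. The work goes in short steps, each a Python script; the robot and the scene stay as the last script left them, time stands still between calls to the robot, and variables do not carry over. Pictures are saved under pics/ and viewed, and the job is handed in when it is done.

```bash
mkdir -p pics; ls; python3 - <<'E'
from bench import ctrl
import cv2,numpy as np
np.set_printoptions(precision=4,suppress=True)
for n in("scene","top"):
    im=ctrl.read_camera(n); cv2.imwrite(f"pics/{n}0.png",im)
    p=ctrl.camera_params(n); print(n,p)
print(ctrl.current_t(),ctrl.current_eef_rot())
E
```

```text
pics
scene {'fx': 504.1726410243315, 'fy': 504.1726410243315, 'cx': 318.14853757004335, 'cy': 239.61733606412682, 'pose': array([[ 0.657 , -0.4761,  0.5845,  1.1368],
       [ 0.7537,  0.3943, -0.5259, -0.587 ],
       [ 0.0199,  0.786 ,  0.6179,  0.7918],
       [ 0.    ,  0.    ,  0.    ,  1.    ]])}
top {'fx': 599.1807551894283, 'fy': 599.1807551894283, 'cx': 319.42577107922125, 'cy': 231.96411691359276, 'pose': array([[ 0.0187,  0.9938, -0.1093,  0.337 ],
       [-0.9997,  0.0199,  0.0103, -0.0034],
       [ 0.0124,  0.1091,  0.994 ,  1.4921],
       [ 0.    ,  0.    ,  0.    ,  1.    ]])}
0.1 [[ 0.3975 -0.0003  0.9176]
 [-0.9176  0.001   0.3975]
 [-0.001  -1.      0.0001]]
```

View pics/top0.png

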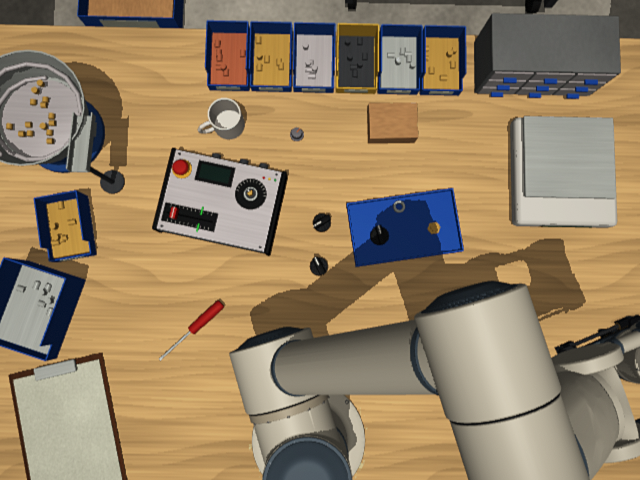

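View pics/scene0.png

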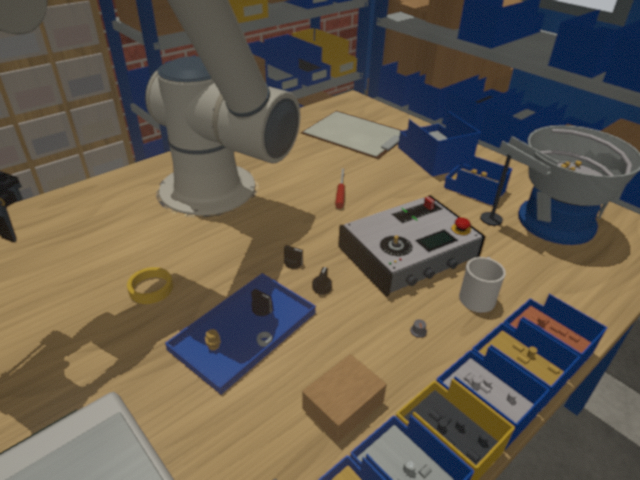

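The top picture shows three black pointer knobs: in the tray at (380,234), and on the bench at (321,222) and (318,265). The scene view has the same three at (262,301), (321,283) and (293,256). The image's right is the robot's right (-y), so the one I want is at (380,234), which is also the only one in the tray. Next I'll check it in close crops and take measurements.

```bash
python3 - <<'E'
import cv2
t=cv2.imread("pics/top0.png"); s=cv2.imread("pics/scene0.png")
def c(im,x,y,w,h,k,n): cv2.imwrite(n,cv2.resize(im[y:y+h,x:x+w],None,fx=k,fy=k,interpolation=cv2.INTER_CUBIC))
c(t,340,185,130,85,6,"pics/c_tray.png")
c(t,148,143,145,115,5,"pics/c_box.png")
c(t,230,170,50,45,13,"pics/c_sp.png")
c(s,330,185,160,110,5,"pics/c_sbox.png")
c(s,160,240,190,150,4,"pics/c_stray.png")
E
```

```text
(no output)
```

View pics/c_tray.png

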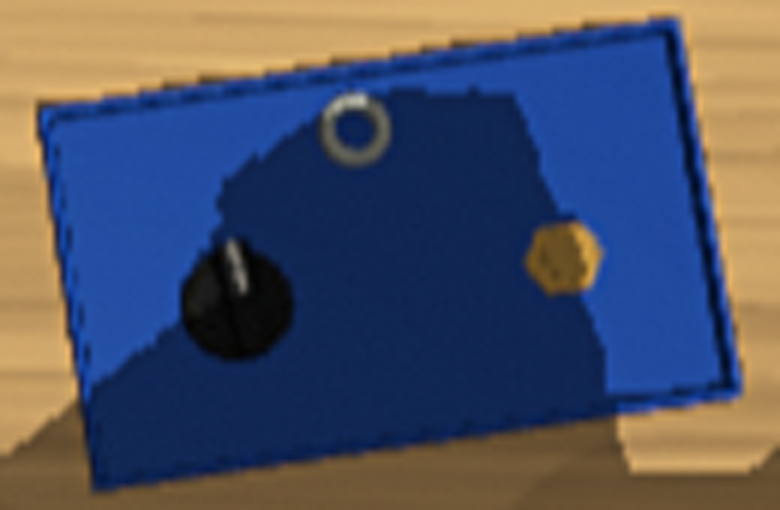

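View pics/c_box.png

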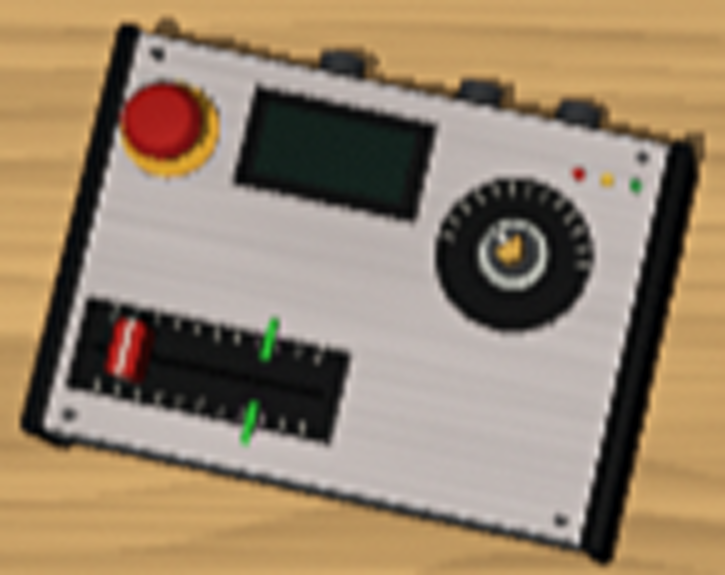

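View pics/c_sp.png

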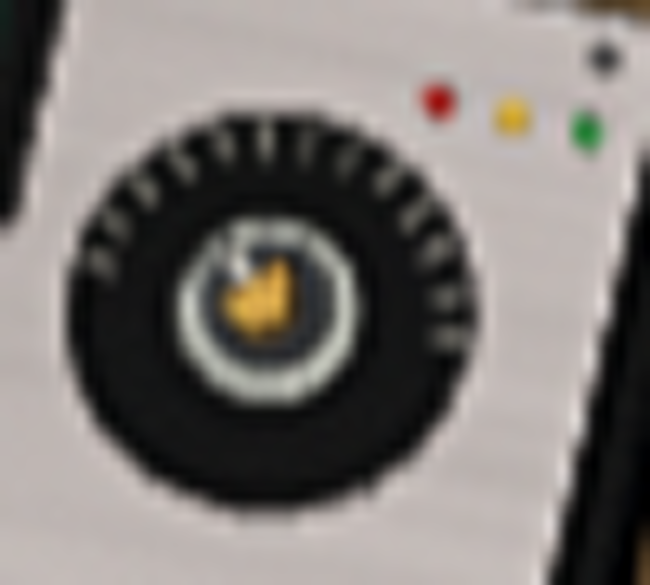

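View pics/c_sbox.png

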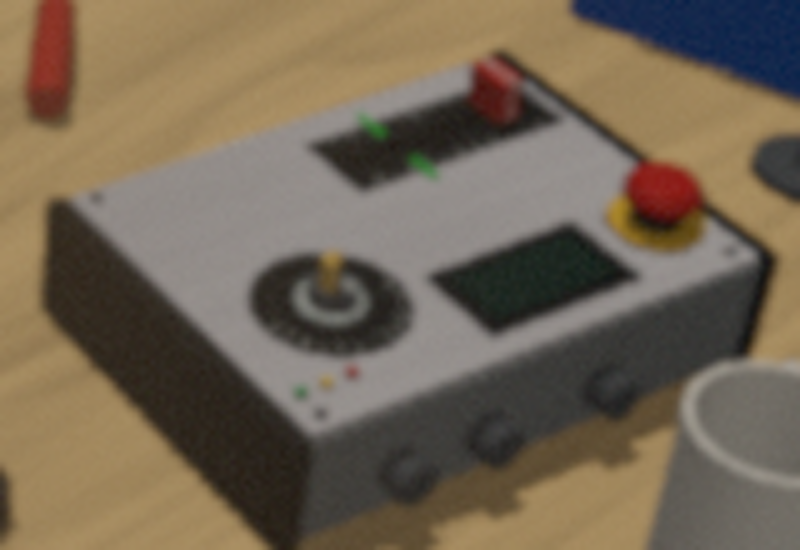

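View pics/c_stray.png

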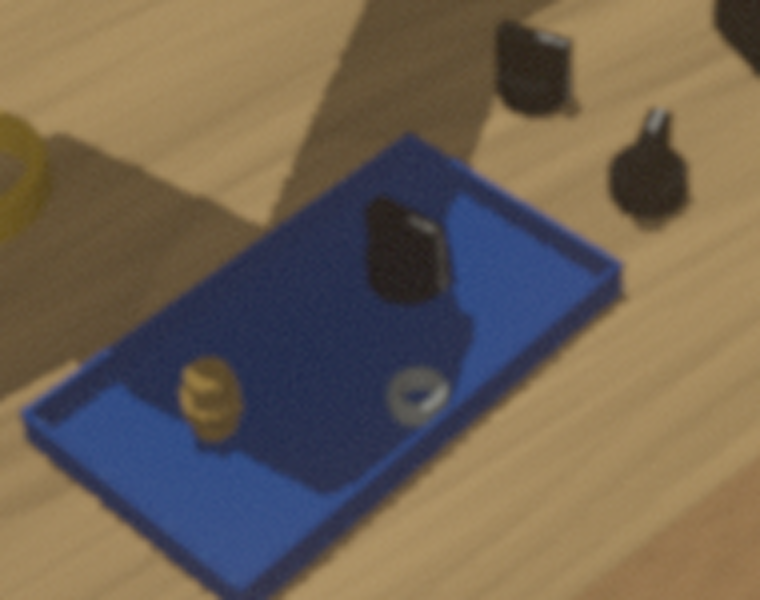

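The crop confirms the choice: the black knob in the tray has its white line pointing away from the robot, up in the image. The fader cap is far left, at about (173,213) in the top image. The green marks are near (201,211)/(198,227), and the spindle is near (250,192). Next: average a few frames and fit the poses.

```bash
cat > h.py <<'E'
import cv2,numpy as np
from bench import ctrl
np.set_printoptions(precision=4,suppress=True)
P={n:ctrl.camera_params(n) for n in("scene","top")}
def proj(n,X):
    p=P[n];T=np.linalg.inv(p["pose"]);X=np.atleast_2d(X)
    c=X@T[:3,:3].T+T[:3,3]
    return np.c_[p["cx"]+p["fx"]*c[:,0]/-c[:,2],p["cy"]-p["fy"]*c[:,1]/-c[:,2]]
def unproj(n,uv,z):
    p=P[n];uv=np.atleast_2d(uv).astype(float)
    d=np.c_[(uv[:,0]-p["cx"])/p["fx"],-(uv[:,1]-p["cy"])/p["fy"],-np.ones(len(uv))]@p["pose"][:3,:3].T
    o=p["pose"][:3,3];return o+d*((z-o[2])/d[:,2])[:,None]
def shot(n,k=1): return np.mean([ctrl.read_camera(n).astype(float) for _ in range(k)],0)
def save(im,name): cv2.imwrite("pics/"+name,np.clip(im,0,255).astype(np.uint8))
def crop(im,x,y,w,h,k,name): save(cv2.resize(np.clip(im,0,255).astype(np.uint8)[y:y+h,x:x+w],None,fx=k,fy=k,interpolation=cv2.INTER_CUBIC),name)
def Rz(a): c,s=np.cos(a),np.sin(a);return np.array([[c,-s,0],[s,c,0],[0,0,1.]])
def tool(a):  # jaw axis (tool x) at world yaw a, tool y down
    x=np.array([np.cos(a),np.sin(a),0]);y=np.array([0,0,-1.]);return np.c_[x,y,np.cross(x,y)]
E
python3 - <<'E'
from h import *
for n in("top","scene"):
    im=shot(n,5); np.save(n+"_avg.npy",im)
t=np.load("top_avg.npy");s=np.load("scene_avg.npy")
crop(t,232,176,36,30,20,"t_sp.png"); crop(s,372,225,50,38,16,"s_sp.png")
def cen(im,m,name,lo=5):
    k,l,st,c=cv2.connectedComponentsWithStats(m.astype(np.uint8))
    for i in range(1,k):
        if st[i,4]>=lo: print(name,c[i],st[i])
for n,im,(x0,y0,x1,y1) in(("top",t,(148,143,295,258)),("scene",s,(330,180,490,290))):
    b,g,r=[im[...,i] for i in range(3)]
    roi=np.zeros(b.shape,bool);roi[y0:y1,x0:x1]=1
    cen(im,roi&(g>1.5*r)&(g>1.5*b)&(g>60),n+" green")
    cen(im,roi&(r>2*g)&(r>90),n+" red")
    cen(im,roi&(r>1.6*b)&(r<1.9*g)&(r>110),n+" brass",3)
E
```

```text
top green [201.3684 210.7368] [200 207   4   8  19]
top green [197.6 226.6] [196 223   4   9  20]
top red [179.9194 166.8333] [172 160  16  15 186]
top red [170.6667 211.7619] [169 207   4  11  21]
top red [174.3077 212.3462] [173 207   4  12  26]
top brass [221.6029 199.8142] [ 148  143  147  115 6530]
top brass [183.6146 171.9688] [172 160  20  19  96]
top brass [269.  178.5] [268 178   3   2   6]
top brass [249.5    192.6111] [247 190   5   6  18]
scene green [405.3333 210.8889] [404 210   4   3   9]
scene green [413.5556 216.8889] [412 216   4   3   9]
scene red [339.8905 195.3942] [336 184   8  23 137]
scene red [428.125 200.375] [425 198   7   6  16]
scene red [462.3475 222.5   ] [456 217  14  11 118]
scene brass [388.4181 217.0524] [ 330  180  160  110 5762]
scene brass [454.98 228.76] [451 221  13  14  50]
scene brass [395.6667 236.7778] [394 236   4   3   9]
scene brass [447.349  282.7847] [418 270  47  20 404]
```

View pics/t_sp.png

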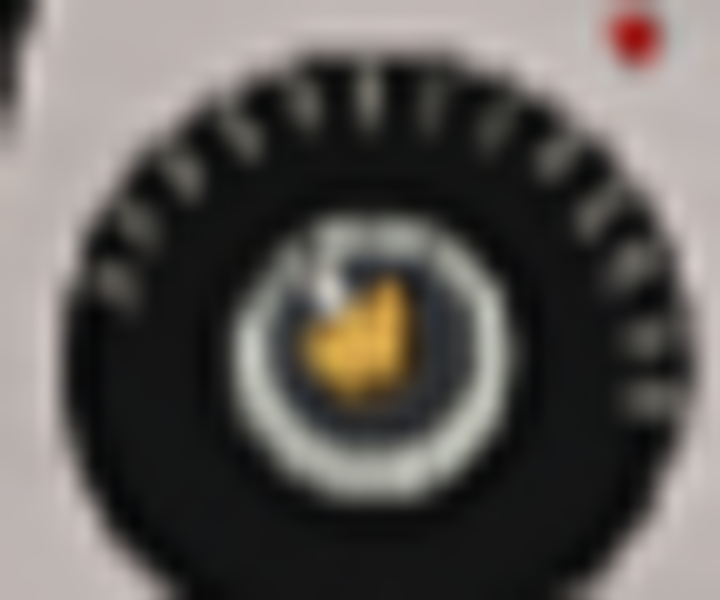

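View pics/s_sp.png

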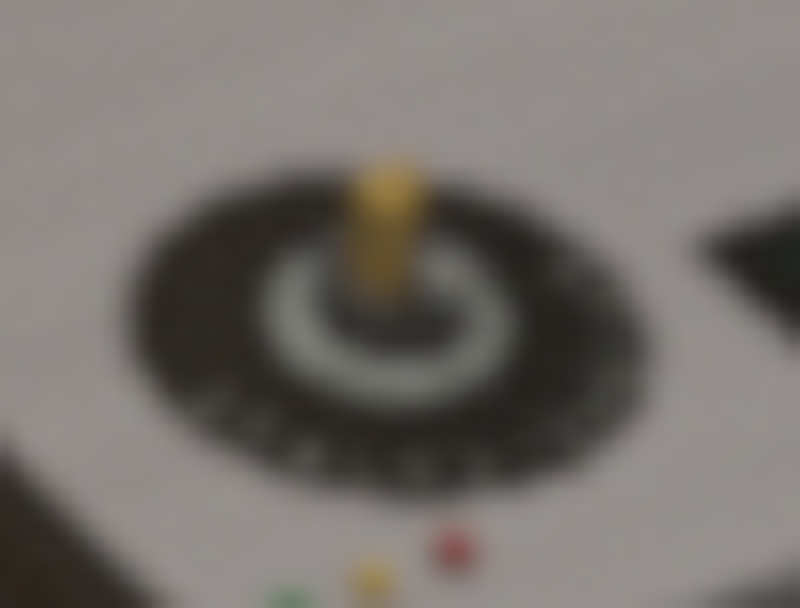

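```bash
cat >> h.py <<'E'
def rectify(n,im,c,z,half=0.16,res=0.0005):
    N=int(2*half/res)
    w=np.array([[c[0]+half,c[1]+half],[c[0]+half,c[1]-half],[c[0]-half,c[1]-half],[c[0]-half,c[1]+half]])
    src=proj(n,np.c_[w,np.full(4,z)]).astype(np.float32)
    dst=np.array([[0,0],[N,0],[N,N],[0,N]],np.float32)-0.5
    H=cv2.getPerspectiveTransform(src,dst)
    return cv2.warpPerspective(np.clip(im,0,255).astype(np.uint8),H,(N,N),flags=cv2.INTER_CUBIC)
def r2w(px,c,half=0.16,res=0.0005):
    px=np.atleast_2d(px); return np.c_[c[0]+half-(px[:,1]+.5)*res, c[1]+half-(px[:,0]+.5)*res]
E
python3 - <<'E'
from h import *
t=np.load("top_avg.npy")
c=unproj("top",[222,200],.07)[0,:2];print("c",c)
R=rectify("top",t,c,.07,half=.2);h=.2
g=cv2.cvtColor(R,cv2.COLOR_BGR2HSV)
m=((g[...,1]<45)&(g[...,2]>140)).astype(np.uint8)
m=cv2.morphologyEx(m,cv2.MORPH_OPEN,np.ones((7,7)))
k,l,st,cc=cv2.connectedComponentsWithStats(m);i=1+np.argmax(st[1:,4])
cn,_=cv2.findContours((l==i).astype(np.uint8),cv2.RETR_EXTERNAL,cv2.CHAIN_APPROX_NONE)
cn=max(cn,key=cv2.contourArea);rect=cv2.minAreaRect(cn);print(rect)
box=r2w(cv2.boxPoints(rect),c,h);print("panel corners",box,"size",np.array(rect[1])*.5)
# dark disc
d=(R.max(2)<110).astype(np.uint8);
d=cv2.morphologyEx(d,cv2.MORPH_OPEN,np.ones((5,5)))
cn,_=cv2.findContours(d,cv2.RETR_EXTERNAL,cv2.CHAIN_APPROX_NONE)
for q in cn:
    a=cv2.contourArea(q)
    if a>2000:
        mr=cv2.minAreaRect(q);print(a,r2w(mr[0],c,h),np.array(mr[1])*.5,mr[2])
        if abs(mr[1][0]-mr[1][1])<10: e=cv2.fitEllipse(q);print(" ell",r2w(e[0],c,h),np.array(e[1])*.5)
for uv in((201.3684,210.7368),(197.6,226.6)): print("green",unproj("top",uv,.07)[0],)
for uv in((405.3333,210.8889),(413.5556,216.8889)): print("green scene",unproj("scene",uv,.07)[0])
print("cap",unproj("top",(172.6,212.05),.097)[0],unproj("scene",(428.1,198.5),.097))
print("brass",unproj("top",(249.5,192.6),.097)[0])
save(R,"rect.png")
E
```

```text
c [0.5658 0.2168]
((385.58685302734375, 397.958251953125), (523.4790649414062, 393.85882568359375), 10.986686706542969)
panel corners [[0.4948 0.371 ]
 [0.6881 0.3335]
 [0.6383 0.0765]
 [0.4449 0.114 ]] size [261.7395 196.9294]
22479.5 [[0.5243 0.2933]] [130.1481  45.9552] 10.969757080078125
17557.0 [[0.5828 0.1493]] [74.5 75.5] 90.0
 ell [[0.5828 0.1496]] [74.4532 75.1058]
17619.5 [[0.6303 0.2369]] [91.0959 50.696 ] 11.309932708740234
26739.0 [[0.5655 0.2207]] [290.9192 212.1936] 11.044539451599121
2326.0 [[0.732  0.0423]] [31.  31.5] 90.0
 ell [[0.7312 0.0422]] [29.6214 30.4102]
6271.0 [[0.7378 0.1999]] [38.646  79.1196] 69.49502563476562
green [0.5388 0.2651 0.07  ]
green [0.5004 0.2725 0.07  ]
green scene [0.5057 0.2729 0.07  ]
green scene [0.536 0.269 0.07 ]
cap [0.5305 0.3271 0.097 ] [[0.5297 0.3265 0.097 ]]
brass [0.5804 0.1486 0.097 ]
```

View pics/rect.png

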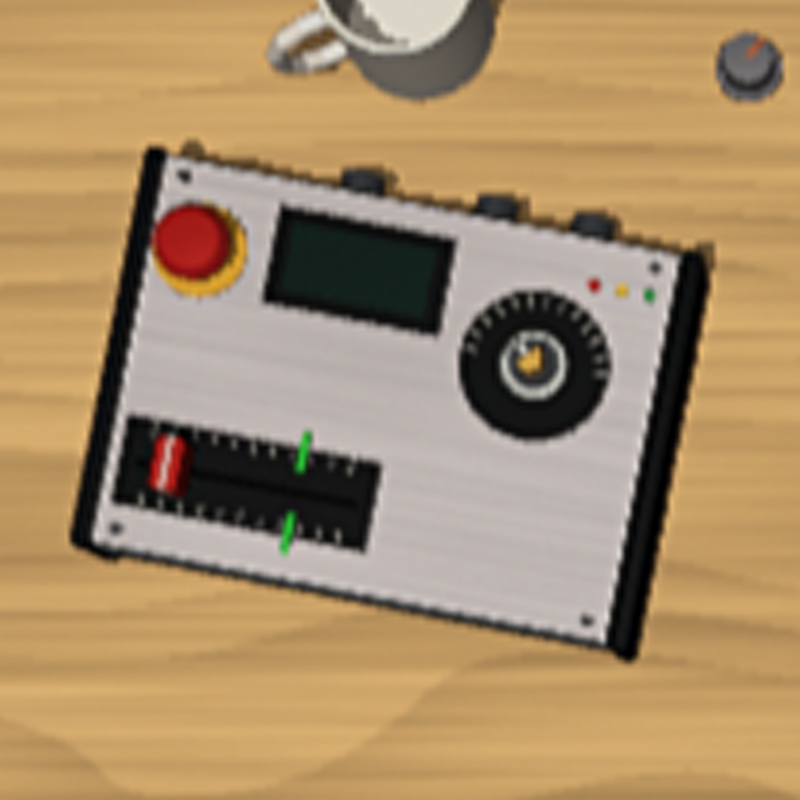

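```bash
cat > fit.py <<'E'
from h import *
from scipy.optimize import least_squares
SS=16
def mask(n,poly3,x0,y0,w,h,hull=True):
    uv=(proj(n,poly3)-[x0,y0]+.5)*SS-.5
    q=cv2.convexHull(uv.astype(np.float32))[:,0] if hull else uv
    im=np.zeros((h*SS,w*SS),np.uint8)
    cv2.fillPoly(im,[np.round(q*16).astype(np.int32)],255,shift=4)
    return cv2.resize(im,(w,h),interpolation=cv2.INTER_AREA)/255.
def D(r,f):
    a0=np.arccos(f/r);a=np.linspace(a0,2*np.pi-a0,40);return np.c_[r*np.cos(a),r*np.sin(a)]
def place(p2,z,x,y,a): return np.c_[p2,np.zeros(len(p2))]@Rz(a).T+[x,y,z]
E
python3 - <<'E'
from fit import *
from itertools import product
for n,(x0,y0,w,h) in (("top",(243,185,14,15)),("scene",(388,230,18,18))):
    im=np.load(n+"_avg.npy")[y0:y0+h,x0:x0+w]
    obs=(im[...,2]-im[...,0])   # brass: r-b
    res=[]
    for a in np.arange(-1.2,1.0,.05):
        best=None
        for dx,dy in product(np.arange(-.004,.0041,.001),repeat=2):
            x,y=.5828+dx,.1496+dy
            top=mask(n,place(D(.007,.002),.097,x,y,a),x0,y0,w,h)
            allm=mask(n,np.r_[place(D(.007,.002),.097,x,y,a),place(D(.007,.002),.082,x,y,a)],x0,y0,w,h)
            if n=="scene":
                top=cv2.GaussianBlur(top,(0,0),.7);allm=cv2.GaussianBlur(allm,(0,0),.7)
            A=np.c_[top.ravel(),(allm-top).ravel(),np.ones(top.size)]
            co,*_=np.linalg.lstsq(A,obs.ravel(),rcond=None)
            e=np.sum((A@co-obs.ravel())**2)
            if best is None or e<best[0]: best=(e,dx,dy,co)
        res.append((best[0],a,best[1],best[2],best[3]))
    res.sort(key=lambda r:r[0])
    for r in res[:7]: print(n,*r)
# paint mark: brightness within collar
t=np.load("top_avg.npy");print(t[185:200,243:257].mean(2).astype(int))
print(proj("top",[[.5828,.1496,.082]]),proj("top",[[.5828,.1496,.097]]))
E
```

```text
top 9984.748692034074 0.7000000000000017 -0.001 0.0 [122.2269  24.5704   2.1811]
top 9986.914029195541 0.7500000000000018 -0.001 0.0 [122.5867  24.4196   2.2002]
top 10226.096570028258 0.8000000000000018 -0.001 0.0 [122.4597  24.03     2.171 ]
top 10728.538574951559 0.6500000000000017 -0.001 0.0 [121.5601  25.111    2.1814]
top 12060.59828975819 0.6000000000000016 -0.001 0.0 [121.6644  24.7535   2.2489]
top 12116.88703241701 0.8500000000000016 -0.001 0.0 [121.7727  24.6529   2.2089]
top 12999.543473625858 0.5500000000000016 -0.001 0.0 [121.4629  24.6186   2.2738]
scene 1537.3479501793765 0.6000000000000016 0.002 -0.001 [74.6015 40.6008  7.1488]
scene 1587.1750871636154 0.7000000000000017 0.002 -0.001 [75.4868 39.6093  7.1408]
scene 1590.9994746589525 0.5500000000000016 0.002 -0.001 [73.5973 40.3591  7.0947]
scene 1628.0936632216703 0.6500000000000017 0.002 -0.001 [75.7164 40.4981  7.179 ]
scene 1726.6287211407725 0.7500000000000018 0.001 0.0 [70.6062 42.4492  7.0119]
scene 1740.1139866709264 0.5000000000000016 0.002 -0.001 [72.3215 40.0817  7.0658]
scene 1952.232390660398 0.800000000
[... 273 characters left out ...]
7  17]
 [ 16  25  75 123 119 152  67  52  60  52  81 143 145  52]
 [ 19  60 120  94 119 195 102  72 105  37  53  90 148 140]
 [ 37 117 128  59  75 156 139 120 140  56  51  59 104 185]
 [ 60 174 108  55  82 119 148 145 144  56  50  52  87 186]
 [ 68 195 110  58 100 149 155 154 142  49  46  52  85 186]
 [ 65 188 122  55  76 121 136 120 104  49  50  50  84 185]
 [ 55 167 155  64  48  61  86  65  58  52  49  53 122 186]
 [ 39 130 180 117  53  46  54  53  52  49  47  91 171 168]
 [ 23  77 151 165 109  65  49  50  46  54  89 159 184 108]
 [ 16  27  86 165 168 143 110 108 112 142 161 188 131  38]
 [ 19  15  34 102 142 168 167 168 172 189 157 130  44  12]]
[[249.7657 192.6914]] [[249.1091 191.5825]]
```

```bash
cat > sp.py <<'E'
from fit import *
from scipy.optimize import minimize
def circ(r): a=np.linspace(0,2*np.pi,60);return np.c_[r*np.cos(a),r*np.sin(a)]
def layers(n,roi,x,y,a,ro,mx,mw,bl,ml):
    x0,y0,w,h=roi
    M=lambda P:mask(n,P,x0,y0,w,h)
    L=[M(place(circ(ro),.0705,x,y,a)),
       M(np.r_[place(circ(.012),.0705,x,y,a),place(circ(.012),.082,x,y,a)]),
       M(place(np.array([[mx-ml/2,-mw],[mx-ml/2,mw],[mx+ml/2,mw],[mx+ml/2,-mw]]),.082,x,y,a)),
       M(np.r_[place(D(.007,.002),.097,x,y,a),place(D(.007,.002),.082,x,y,a)]),
       M(place(D(.007,.002),.097,x,y,a))]
    W=[np.ones((h,w))]
    for l in L: W=[q*(1-l) for q in W]+[l]
    if bl>.2: W=[cv2.GaussianBlur(q,(0,0),bl) for q in W]
    return np.stack([q.ravel() for q in W],1)
def run(n,roi,x,y,a0):
    x0,y0,w,h=roi;o=np.load(n+"_avg.npy")[y0:y0+h,x0:x0+w].reshape(-1,3)
    S=np.array([.001,.001,.1,.001,.001,.0005,.2,.001]);b=np.array([x,y,a0,.017,.0095,.0012,.5,.005])
    def f(p):
        q=b+p*S
        A=layers(n,roi,*q)
        co,*_=np.linalg.lstsq(A,o,rcond=None)
        return np.sum((A@co-o)**2)/1e3+10*max(0,.0004-q[5])*1e3
    r=minimize(f,np.zeros(8),method="Nelder-Mead",options=dict(maxiter=900,initial_simplex=np.vstack([np.zeros(8),1.5*np.eye(8)])))
    return r.fun,b+r.x*S
if __name__=="__main__":
  for a0 in(.3,.5,.7,.9): print("top",*run("top",(241,183,18,19),.5826,.1494,a0))
  for a0 in(.4,.6,.8): print("scene",*run("scene",(386,230,22,23),.583,.149,a0))
E
python3 sp.py
```

```text
top 208.2509302884164 [0.5831 0.1497 0.5708 0.0164 0.0084 0.0017 0.5543 0.0039]
top 203.2823453189914 [0.583  0.1498 0.604  0.0165 0.0076 0.0016 0.5242 0.0054]
top 204.64141755145963 [0.583  0.1497 0.6217 0.0165 0.0076 0.0019 0.521  0.0062]
top 214.4991093270753 [0.583  0.1497 0.5709 0.0165 0.0086 0.0019 0.5055 0.007 ]
scene 772.3709008961977 [ 0.5606  0.1747 -0.7779  0.0128 -0.0023 -0.0028  5.3921  0.0088]
scene 770.4113519028166 [ 0.5605  0.1755 -0.5856  0.0149 -0.0021 -0.0033  5.4598  0.0074]
scene 713.2545684048114 [ 0.5563  0.1777 -0.7734  0.0115 -0.      0.0039  6.5523  0.0113]
```

```bash
python3 - <<'E'
from h import *
yb=-.1917; ori=tool(yb-np.pi/2); 
cap=np.array([.5303,.3270]); mark=np.array([.5194,.2687])
for o in(tool(yb-np.pi/2),tool(yb+np.pi/2)): print(ctrl.ik([*cap,.075],o),ctrl.ik([*mark,.075],o))
q0=ctrl.current_q();qs=[(ctrl.ik([*cap,.2],o)) for o in(tool(yb-np.pi/2),tool(yb+np.pi/2))]
i=np.argmin([abs(np.array(q)-q0).max() for q in qs]);ori=[tool(yb-np.pi/2),tool(yb+np.pi/2)][i];print(i)
ctrl.goto([*cap,.2],ori);print(ctrl.current_t(),ctrl.current_tool_pos())
ctrl.command_gripper(.5);print(ctrl.current_t())
print("hit",ctrl.move_l([*cap,.076],vel=.12,contact_N=12),ctrl.current_tool_pos(),ctrl.current_t())
for n in("top","scene"): crop(shot(n),*((130,140,170,120) if n=="top" else (330,140,170,130)),4,f"fad_{n}.png")
E
```

```text
[ 26.1698  34.5     83.887   -0.      61.613  127.1534] [ 21.5042  31.9092  89.5648  -0.      58.526  122.4878]
[ 26.1698  34.5     83.887   -0.      61.613  -52.8466] [ 21.5042  31.9092  89.5648  -0.      58.526  -57.5122]
1
3.9 [0.5307 0.3264 0.2   ]
4.725
hit False [0.5308 0.3272 0.0767] 5.9083
```

View pics/fad_scene.png

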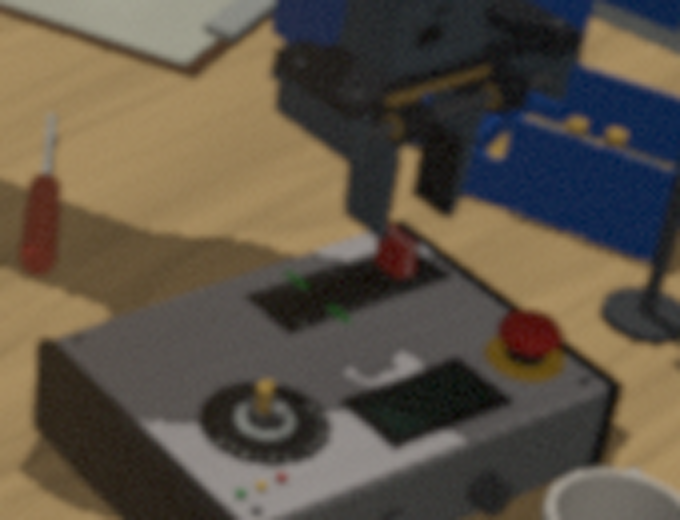

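View pics/fad_top.png

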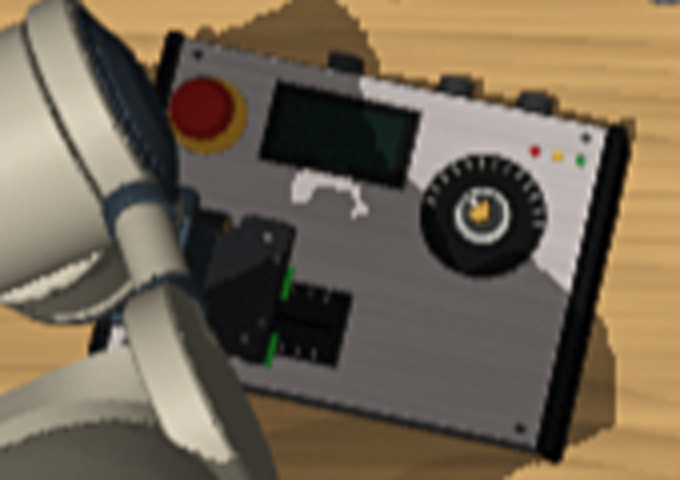

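```bash
python3 - <<'E'
from h import *
p=np.array(ctrl.current_tool_pos());R=np.array(ctrl.current_eef_rot());w=ctrl.current_grip_width();print(p,w,R,ctrl.current_contact_force(),ctrl.current_t())
for s in(-1,1):
    for d in (0,.016,-.016):
        q=p+s*R[:,0]*w*.0455+R[:,2]*d; print(s,d,proj("scene",q),(proj("scene",q)-[330,140])*4)
print(ctrl.ik(p,R),ctrl.current_q())
s=shot("scene",4);crop(s,385,150,80,70,9,"fad2.png")
E
```

```text
[0.5307 0.3272 0.0768] 0.4982354060629221 [[ 0.1905  0.0011 -0.9817]
 [ 0.9817  0.0006  0.1905]
 [ 0.0008 -1.     -0.001 ]] [-0.3823 -1.0042 -0.5579] 6.0083
-1 0 [[420.3557 207.6837]] [[361.4227 270.7347]]
-1 0.016 [[416.3293 204.5351]] [[345.3171 258.1402]]
-1 -0.016 [[424.4512 210.8864]] [[377.805  283.5454]]
1 0 [[434.2744 202.8606]] [[417.0975 251.4424]]
1 0.016 [[430.189  199.7967]] [[400.7561 239.1866]]
1 -0.016 [[438.4289 205.9764]] [[433.7154 263.9057]]
[ 26.17    34.3764  83.8001   0.0017  61.7494 -52.8478] [ 26.17    34.3764  83.8001   0.0017  61.7494 -52.8478]
```

View pics/fad2.png

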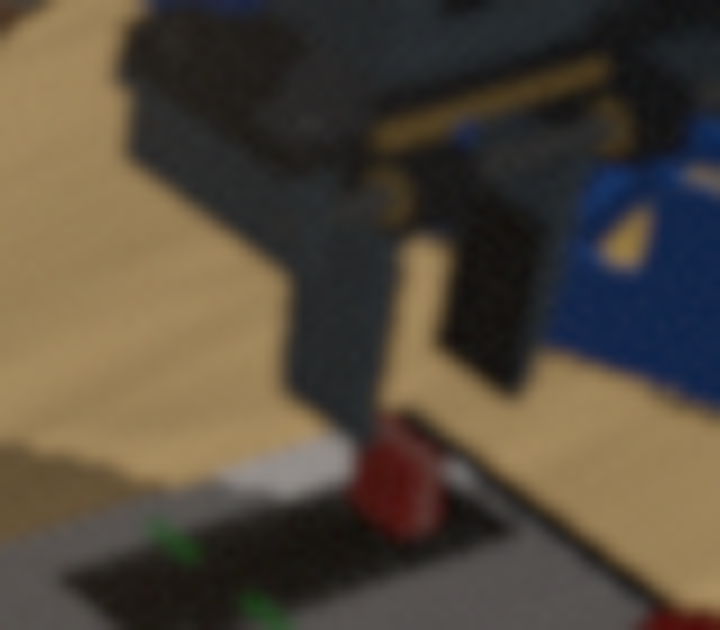

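```bash
python3 - <<'E'
from h import *
p=np.array(ctrl.current_tool_pos());R=np.array(ctrl.current_eef_rot());w=ctrl.current_grip_width()
obs={(-1,.016):(417.2,193.9),(-1,-.016):(425.5,198.9),(1,.016):(434.4,188.9),(1,-.016):(442.2,193.9)}
for dz in(0,.02,.03,.04):
  for k,o in obs.items():
    s,d=k
    print(dz,k,[ (proj("scene",p+s*R[:,0]*(w*.0455+t)+R[:,2]*d+[0,0,dz])[0]-o).round(1) for t in(0,.0135)])
print(proj("top",p+[0,0,.12]),proj("top",p+[0,0,.08]))
s=np.load("scene_avg.npy")
E
```

```text
0 (-1, 0.016) [array([-1.1, 10.8]), array([-5.3, 12.2])]
0 (-1, -0.016) [array([-1.3, 12.1]), array([-5.6, 13.6])]
0 (1, 0.016) [array([-4.3, 11. ]), array([-0.2,  9.6])]
0 (1, -0.016) [array([-3.8, 12.2]), array([ 0.3, 10.7])]
0.02 (-1, 0.016) [array([-0. ,  4.2]), array([-4.3,  5.6])]
0.02 (-1, -0.016) [array([-0.1,  5.5]), array([-4.4,  7. ])]
0.02 (1, 0.016) [array([-3. ,  4.4]), array([1.1, 3. ])]
0.02 (1, -0.016) [array([-2.5,  5.6]), array([1.6, 4.1])]
0.03 (-1, 0.016) [array([0.5, 0.8]), array([-3.7,  2.2])]
0.03 (-1, -0.016) [array([0.5, 2.1]), array([-3.8,  3.6])]
0.03 (1, 0.016) [array([-2.4,  1.1]), array([ 1.7, -0.3])]
0.03 (1, -0.016) [array([-1.8,  2.2]), array([2.3, 0.8])]
0.04 (-1, 0.016) [array([ 1.1, -2.6]), array([-3.2, -1.1])]
0.04 (-1, -0.016) [array([ 1.1, -1.3]), array([-3.2,  0.2])]
0.04 (1, 0.016) [array([-1.8, -2.3]), array([ 2.4, -3.6])]
0.04 (1, -0.016) [array([-1.1, -1.2]), array([ 3. , -2.6])]
[[162.0718 205.5959]] [[166.5006 208.3178]]
```

```bash
python3 - <<'E'
from h import *
p=np.array(ctrl.current_tool_pos())
ctrl.move_l([p[0],p[1],.13],vel=.15)
R=np.array(ctrl.current_eef_rot())
ims=[]
for w in(.25,.0):
    ctrl.command_gripper(w)
    p=np.array(ctrl.current_tool_pos());w=ctrl.current_grip_width();s=shot("scene",2);
    print(p,w,ctrl.current_t())
    s=cv2.resize(np.clip(s,0,255).astype(np.uint8)[120:210,385:465],None,fx=5,fy=5,interpolation=cv2.INTER_CUBIC)
    for sg in(-1,1):
        for d in(-.016,.016):
            u=proj("scene",p+sg*R[:,0]*w*.0455+R[:,2]*d)[0]
            cv2.circle(s,tuple(int(v) for v in ((u-[385,120]+.5)*5-.5)),2,(0,255,255),-1)
    ims.append(s)
save(np.hstack(ims),"tips.png")
E
```

```text
[0.5304 0.3271 0.1299] 0.2489032764468882 7.3583
[0.5304 0.3271 0.13  ] 0.003443966566251359 7.9667
```

View pics/tips.png

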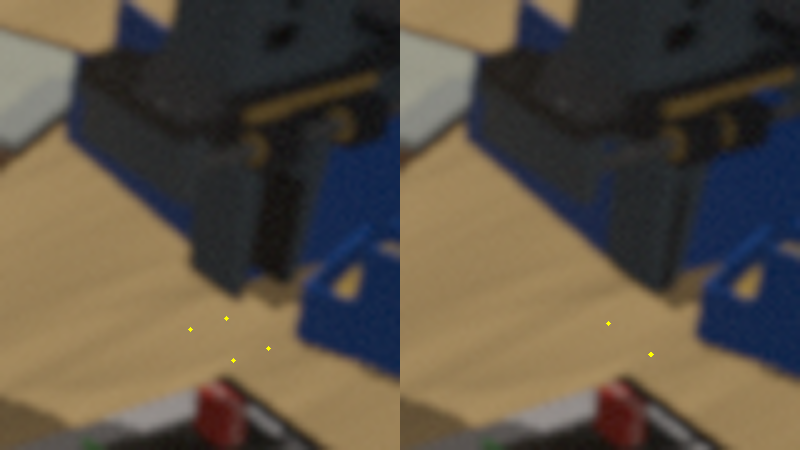

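```bash
python3 - <<'E'
from h import *
p=np.array(ctrl.current_tool_pos())
for z,v in((.102,.1),(.06,.03)):
    h=ctrl.move_l([p[0],p[1],z],vel=v,contact_N=4)
    print(h,ctrl.current_tool_pos(),ctrl.current_contact_force(),ctrl.current_t())
    if h:break
crop(shot("scene",2),385,130,80,90,6,"probe.png")
t=shot("top",1);crop(t,110,140,190,130,4,"probe_t.png")
print(proj("top",[[p[0],p[1],z] for z in(.1,.2,.3)]))
E
```

```text
True [0.5291 0.3264 0.0988] [ 0.5617  0.2303 -0.0184] 8.3333
[[172.3106 211.8903]
 [161.6508 205.3392]
 [149.229  197.7052]]
```

View pics/probe.png

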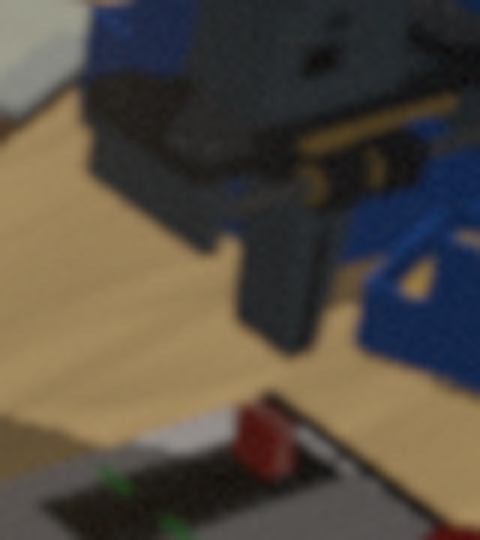

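View pics/probe_t.png

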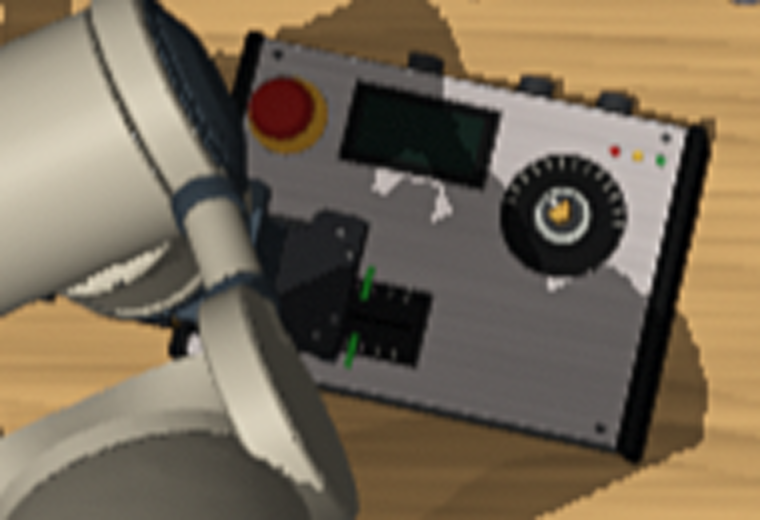

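```bash
python3 - <<'E'
from h import *
print(ctrl.current_tool_pos(),ctrl.current_contact_force(),ctrl.current_t())
h=ctrl.move_l([.5304,.3271,.06],vel=.03,contact_N=4)
print(h,ctrl.current_tool_pos(),ctrl.current_contact_force(),ctrl.current_t())
crop(shot("scene",2),385,130,80,90,6,"probe2.png")
E
```

```text
[0.5293 0.3265 0.099 ] [-0.1999  0.8514  0.1677] 8.4833
True [0.5303 0.3272 0.0629] [-0.145   1.6971  7.8802] 9.5917
```

View pics/probe2.png

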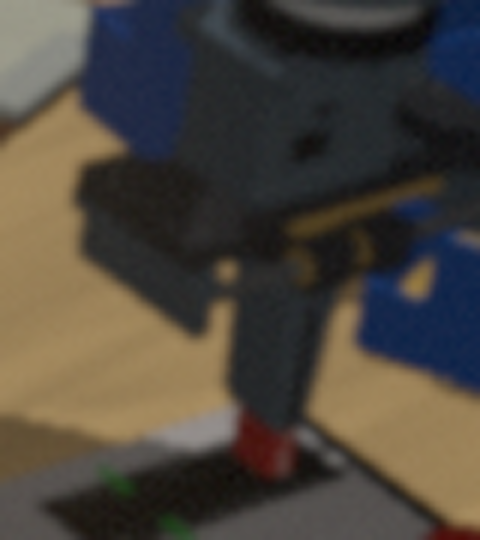

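```bash
python3 - <<'E'
from h import *
ctrl.move_l([.5304,.3271,.080],vel=.12)
ctrl.command_gripper(.5)
print(ctrl.move_l([.5304,.3271,.044],vel=.08,contact_N=10),ctrl.current_tool_pos(),ctrl.current_contact_force(),ctrl.current_t())
crop(shot("scene",2),385,130,80,90,6,"pre.png")
ctrl.command_gripper(0)
print(ctrl.current_grip_width(),ctrl.current_grip_width()*91,ctrl.current_tool_pos(),ctrl.current_contact_force(),ctrl.current_t())
crop(shot("scene",2),385,130,80,90,6,"grip.png")
save(np.hstack([cv2.imread("pics/pre.png"),cv2.imread("pics/grip.png")])[:,:800],"pg.png")
E
```

```text
False [0.5304 0.3271 0.0438] [-0.4779 -0.2484  0.2529] 11.4167
0.14996645051909274 13.646946997237439 [0.5305 0.3272 0.0441] [-0.0393  0.3395  1.2958] 12.1083
```

View pics/pg.png

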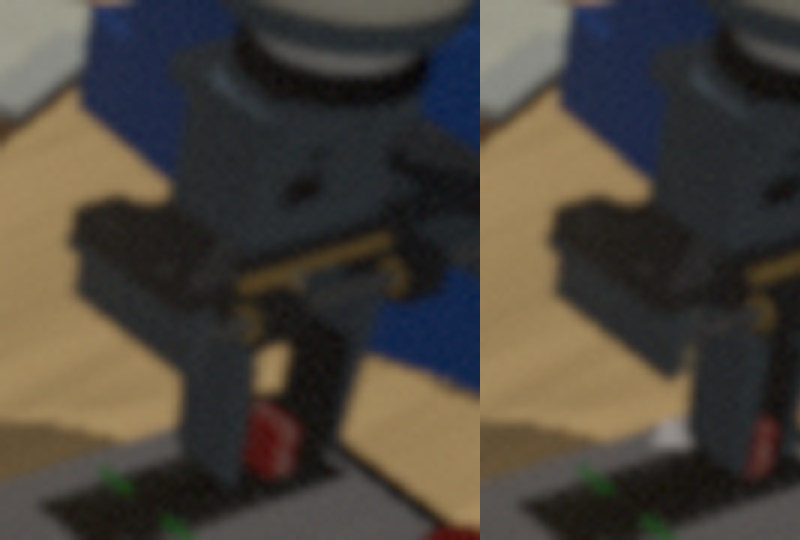

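The cap is gripped (13.6 mm wide against 14 mm given). The fingertips are really about 34 mm short of the reported TCP, which the contact probe and the picture both show. I'll slide the fader now.

```bash
python3 - <<'E'
from h import *
v=Rz(-.1917)@np.array([0,-.0595,0])
p=np.array([.5304,.3271,.044])+v
print(p,ctrl.move_l(list(p),vel=.1),ctrl.current_tool_pos(),ctrl.current_contact_force(),ctrl.current_t())
ctrl.command_gripper(.4)
ctrl.move_l([p[0],p[1],.09],vel=.15)
# toward the tray, high, out of the way of the views
kn=unproj("top",(380,234),.048)[0];print("knob",kn)
o=np.array(ctrl.current_eef_rot())
a=np.arctan2(o[1,0],o[0,0])
ctrl.goto([.45,-.33,.2],tool(a-1.0))
print(ctrl.current_t(),ctrl.current_q())
for n in("top","scene"):
    im=shot(n,4);np.save(n+"_b.npy",im);save(im,n+"_b.png")
t=np.load("top_b.npy");crop(t,148,143,145,115,5,"c_box2.png");crop(t,345,185,130,85,6,"c_tray2.png")
E
```

```text
[0.5191 0.2687 0.044 ] False [0.519  0.2686 0.0441] [-2.485  -0.5869  7.0037] 12.95
knob [ 0.4938 -0.1655  0.048 ]
16.1417 [-42.3084  21.7429  85.0915   0.0118  73.185  -64.1009]
```

View pics/c_box2.png

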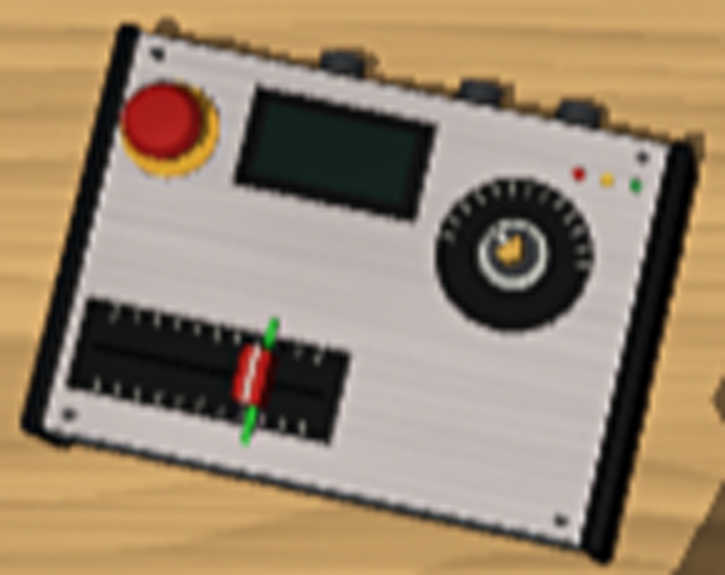

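View pics/top_b.png

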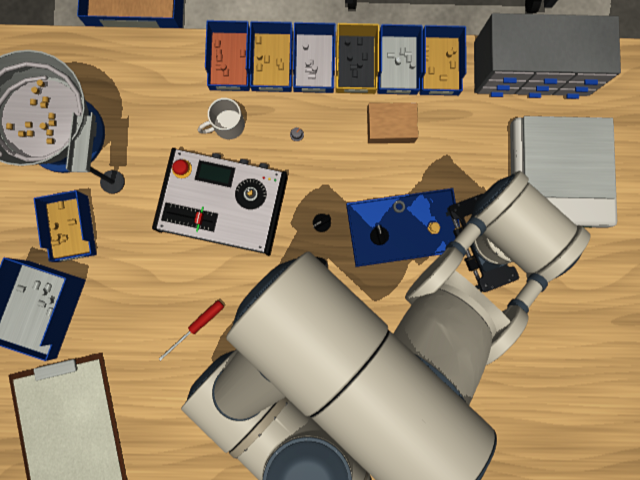

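View pics/scene_b.png

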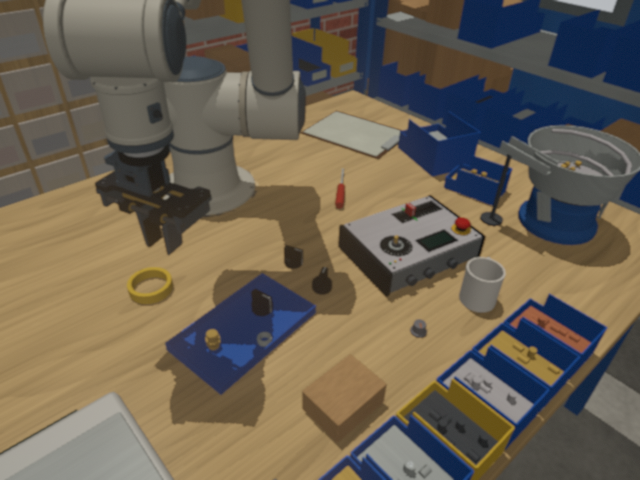

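```bash
cat > kn.py <<'E'
from fit import *
from scipy.optimize import minimize
from sp import circ
def rect(x0,x1,hw): return np.array([[x0,-hw],[x0,hw],[x1,hw],[x1,-hw]])
Z=.004
def layers(n,roi,x,y,a,ls,lw,bl):
    x0,y0,w,h=roi;M=lambda P:mask(n,P,x0,y0,w,h)
    L=[np.maximum(M(np.r_[place(circ(.023),Z,x,y,a),place(circ(.023),Z+.018,x,y,a)]),
       M(np.r_[place(rect(-.023,.023,.007),Z+.018,x,y,a),place(rect(-.023,.023,.007),Z+.044,x,y,a)])),
       M(place(rect(-.023,.023,.007),Z+.044,x,y,a)),
       M(place(rect(ls,.023,lw),Z+.0441,x,y,a))]
    W=[np.ones((h,w))]
    for l in L: W=[q*(1-l) for q in W]+[l]
    W=[cv2.GaussianBlur(q,(0,0),max(bl,.2)) for q in W]
    return np.stack([q.ravel() for q in W],1)
def run(n,f,roi,x,y,a0,clip):
    x0,y0,w,h=roi;im=np.load(f)[y0:y0+h,x0:x0+w]
    o=np.minimum(im,clip).reshape(-1,3)
    S=np.array([.001,.001,.1,.003,.0005,.2]);b=np.array([x,y,a0,.003,.0012,.5])
    def fn(p):
        q=b+p*S;A=layers(n,roi,*q)
        co,*_=np.linalg.lstsq(A,o,rcond=None)
        return np.sum((A@co-o)**2)/1e3+1e4*max(0,.0004-q[4])
    r=minimize(fn,np.zeros(6),method="Nelder-Mead",options=dict(maxiter=700,initial_simplex=np.vstack([np.zeros(6),1.5*np.eye(6)])))
    return r.fun,b+r.x*S
E
python3 - <<'E'
from kn import *
t=np.load("top_b.npy");s=np.load("scene_b.npy")
print(t[222:248,366:394,0].astype(int))
mark=np.array([.5194,.2687]);yb=-.1917
for n,im,roi in(("top",t,(185,200,35,35)),("scene",s,(395,195,30,30))):
    x0,y0,w,h=roi;q=im[y0:y0+h,x0:x0+w]
    b,g,r=[q[...,i] for i in range(3)]
    ww=np.clip(r-g-40,0,None)*((r>1.6*g));v,u=np.mgrid[:h,:w];print(n,"red cen",(u*ww).sum()/ww.sum()+x0,(v*ww).sum()/ww.sum()+y0)
    ww=np.clip(g-1.3*r,0,None);ww[ww<20]=0
    print(n,"green cen",(u*ww).sum()/ww.sum()+x0,(v*ww).sum()/ww.sum()+y0)
print("predicted cap top at mark:",proj("top",[*mark,.097]),proj("scene",[*mark,.097]))
crop(t,362,218,36,34,16,"kn_t.png");crop(s,240,280,45,45,14,"kn_s.png")
E
```

```text
[[132 166 167 165 164 163 163 164 167 162 130 129 127  97  81  83  84  84
   84  84  84  84  83  84  84  84  83  84]
 [ 90 134 166 167 165 164 164 165 163 125  83  81  85  82  82  84  85  84
   84  84  84  84  83  84  84  84  83  84]
 [ 79  89 133 165 167 165 165 167 163  90  77  84  99  71  62  73  86  85
   84  84  84  84  84  84  83  84  83  84]
 [ 82  80  90 134 167 166 169 168 165  86  59  71 111  66  28  53  85  86
   85  85  83  84  83  84  84  83  84  84]
 [ 83  82  80  90 129 137 165 136 130  64  27  48 111  79  13  29  68  77
   86  86  85  84  84  84  84  84  84  84]
 [ 84  83  82  80  83  91 127  88  64  25   8  34  92 101  20   7  30  44
   64  85  86  85  84  83  83  84  84  83]
 [ 84  84  83  83  82  83  86  65  27   3   3  18  56 112  45   6   5  11
   27  61  76  86  85  84  84  84  84  84]
 [ 84  85  83  84  85  84  63  34  10   4   2   7  29  88  59  10   5   7
    9  23  49  85  86  84  84  84  83  84]
 [ 85  84  85  85  85  70  30   9   7   7   4   5  19  66  91  20   4   9
    9   7  22  69  86  85  85  84  84  84]
 [ 85  85  85  87  84  44  10   7  11  10   5  
[... 1518 characters left out ...]
3  19  17  12  18  29  35  61
   71  86  87  85  85  84  85  84  84  84]
 [ 85  85  85  85  85  85  85  87  87  87  77  65  64  62  64  69  71  87
   86  87  85  85  85  85  85  85  85  85]
 [ 85  85  84  85  85  85  85  85  85  87  86  86  87  87  87  86  86  86
   86  85  85  85  85  85  85  85  85  85]
 [ 85  85  85  85  85  84  85  85  85  85  86  86  86  86  86  86  85  86
   86  85  85  85  85  85  85  84  85  84]]
top red cen 197.85695996275606 217.68331005586592
top green cen 199.09181014663056 220.0132018597047
scene red cen 409.22021225277376 207.6811384466956
scene green cen 414.3871181938911 217.71779548472776
predicted cap top at mark: [[197.3722 217.2299]] [[409.7988 204.9605]]
```

View pics/kn_t.png

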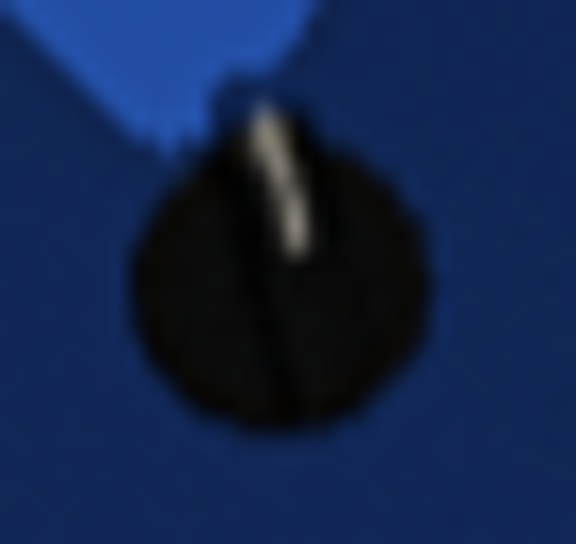

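View pics/kn_s.png

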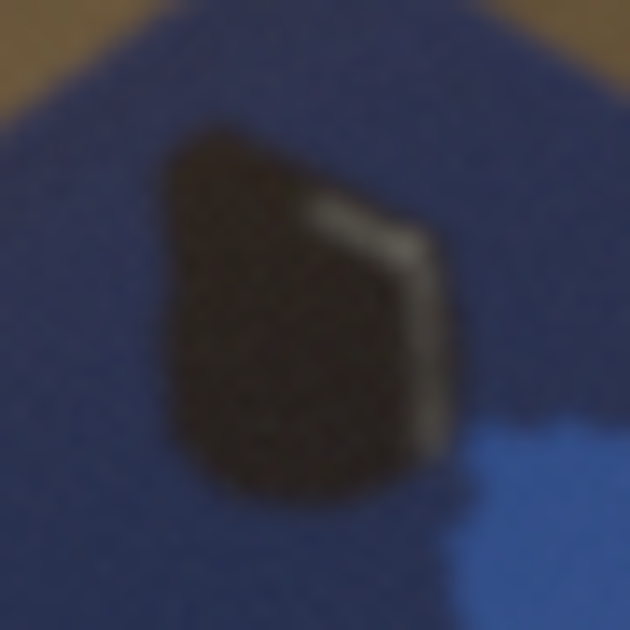

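```bash
python3 - <<'E'
from kn import *
for a0 in(.0,.2,.4): print("top",*run("top","top_b.npy",(362,218,36,34),.492,-.166,a0,86))
s=np.load("scene_b.npy")
print(np.median(s[282:286,242:250].reshape(-1,3),0))
for a0 in(.0,.2,.4): print("scene",*run("scene","scene_b.npy",(246,283,30,38),.492,-.166,a0,80))
E
```

```text
top 200.14668264008733 [ 0.4941 -0.1668  0.2798  0.0015  0.0008  0.683 ]
top 197.70684541734755 [ 0.494  -0.1667  0.2746  0.0018  0.0014  0.6252]
top 197.03051865214593 [ 0.4942 -0.1667  0.2777  0.0018  0.0018  0.5891]
[66.75  79.875 94.   ]
scene 91.2298777519008 [ 0.4948 -0.1668  0.2658  0.004   0.0009  1.2627]
scene 91.40145459605287 [ 0.4944 -0.1671  0.284   0.0029  0.0006  1.2474]
scene 91.84515387078324 [ 0.4948 -0.1669  0.2635  0.004   0.0019  1.2165]
```

```bash
python3 - <<'E'
import sp
from sp import *
L=np.load
def prof(f,roi,n,xs=(.583,.1497)):
    x0,y0,w,h=roi;o=L(f)[y0:y0+h,x0:x0+w].reshape(-1,3)
    for a in(.4,.5,.55,.6,.65,.7,.75,.8):
        S=np.array([.001,.001,.001,.001,.0005,.2,.001]);b=np.array([*xs,.0165,.008,.0016,.5 if n=="top" else 1.1,.005])
        def fn(p):
            q=b+p*S
            if q[4]<.0004 or q[6]<.001 or q[4]>.003 or q[3]+q[6]/2>.0125 or not .2<q[5]<1.6: return 1e5
            A=layers(n,roi,q[0],q[1],a,q[2],q[3],q[4],q[5],q[6])
            co,*_=np.linalg.lstsq(A,o,rcond=None);return np.sum((A@co-o)**2)/1e3
        r=minimize(fn,np.zeros(7),method="Nelder-Mead",options=dict(maxiter=500,initial_simplex=np.vstack([np.zeros(7),.8*np.eye(7)])))
        print(f,a,round(r.fun,1),b+r.x*S)
prof("top_b.npy",(241,183,18,19),"top")
prof("scene_b.npy",(387,232,18,19),"scene",(.5845,.1488))
E
```

```text
top_b.npy 0.4 250.6 [0.5831 0.1498 0.0165 0.0087 0.0018 0.5361 0.0046]
top_b.npy 0.5 225.2 [0.583  0.1498 0.0165 0.0085 0.0017 0.5154 0.005 ]
top_b.npy 0.55 219.9 [0.583  0.1498 0.0164 0.008  0.0018 0.5315 0.0049]
top_b.npy 0.6 211.0 [0.583  0.1497 0.0165 0.0078 0.0018 0.5166 0.0053]
top_b.npy 0.65 214.3 [0.583  0.1497 0.0165 0.0077 0.0018 0.5167 0.0053]
top_b.npy 0.7 219.3 [0.5831 0.1497 0.0164 0.0075 0.0018 0.5393 0.0053]
top_b.npy 0.75 233.6 [0.5831 0.1497 0.0164 0.0078 0.0019 0.53   0.005 ]
top_b.npy 0.8 246.9 [0.5831 0.1496 0.0165 0.0071 0.0021 0.5183 0.0052]
scene_b.npy 0.4 789.7 [0.5786 0.1486 0.0261 0.0073 0.003  1.6    0.001 ]
scene_b.npy 0.5 894.9 [0.5816 0.146  0.0252 0.0073 0.0021 1.6    0.001 ]
scene_b.npy 0.55 894.0 [0.5751 0.1602 0.0188 0.0111 0.0015 1.5899 0.0029]
scene_b.npy 0.6 457.1 [0.5762 0.1529 0.033  0.0067 0.0004 1.4698 0.0011]
scene_b.npy 0.65 300.9 [ 0.5858  0.1461  0.0416 -0.0029  0.0026  0.5402  0.006 ]
scene_b.npy 0.7 350.6 [ 0.5821  0.1483  0.0373 -0.0392  0.0023  0.9345  0.0389]
scene_b.npy 0.75 867.7 [0.574  0.1613 0.021  0.0095 0.0005 1.5033 0.006 ]
scene_b.npy 0.8 457.8 [ 0.5794  0.157   0.0328 -0.0051  0.0004  1.5043  0.0013]
```

The fader cap's white line is in line with both green marks, at about (197.9,217.7) in the top image. Both cameras agree on the knob: (0.494, -0.167), yaw 0.276. The spindle is at (0.583, 0.150), yaw about 0.62. Going for the grasp now.

```bash
python3 - <<'E'
from h import *
k=np.array([.4943,-.1668]);yk=.276;ys=.62;sp=np.array([.583,.1497])
q0=np.array(ctrl.current_q());opt=[]
for s in(-1,1):
    a=ctrl.ik([*k,.1],tool(yk+s*np.pi/2));b=ctrl.ik([*sp,.1],tool(ys+s*np.pi/2));print(s,a,b)
    opt.append(abs(np.array(a)-q0).max())
s=(-1,1)[int(np.argmin(opt))];print(s)
o=tool(yk+s*np.pi/2)
ctrl.goto([*k,.08],o)
print(ctrl.current_t())
print(ctrl.move_l([*k,-.009],vel=.1,contact_N=12),ctrl.current_tool_pos(),ctrl.current_contact_force(),ctrl.current_t())
crop(shot("scene",2),215,240,90,90,6,"kpre.png")
E
```

```text
-1 [-25.2069  25.7198  97.0748  -0.      57.2054  48.9795] [ 8.7184 31.296  85.7114 -0.     62.9926 63.195 ]
1 [ -25.2069   25.7198   97.0748   -0.       57.2054 -131.0205] [   8.7184   31.296    85.7114   -0.       62.9926 -116.805 ]
1
17.6583
False [ 0.4947 -0.167  -0.0085] [-0.5341 -0.2602  0.0677] 18.7
```

View pics/kpre.png

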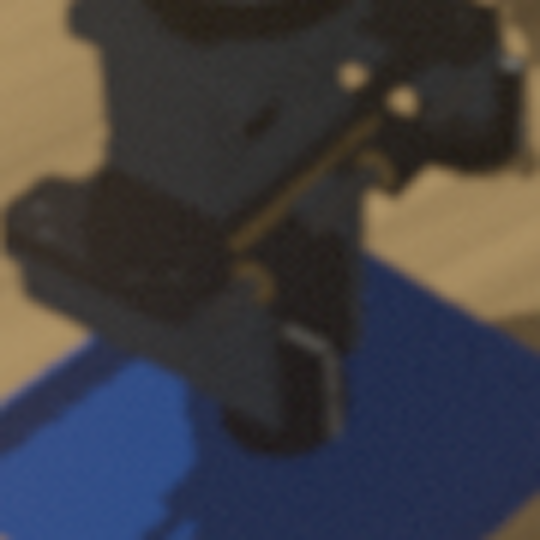

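```bash
python3 - <<'E'
from h import *
p0=np.array(ctrl.current_tool_pos())
ctrl.command_gripper(0);g=ctrl.current_grip_width();print(g*91,ctrl.current_tool_pos(),ctrl.current_contact_force())
ctrl.move_l([.4943,-.1668,.13],vel=.15)
print(ctrl.current_contact_force(),ctrl.current_grip_width()*91)
ctrl.goto([.583,.1497,.125],tool(.62+np.pi/2))
ctrl.sleep(.2)
print(ctrl.current_tool_pos(),ctrl.current_eef_rot(),ctrl.current_t(),ctrl.current_contact_force())
for n in("top","scene"):
    im=shot(n,4);np.save(n+"_c.npy",im)
crop(np.load("scene_c.npy"),330,150,150,130,5,"hover_s.png");crop(np.load("top_c.npy"),180,140,120,110,5,"hover_t.png")
E
```

```text
13.714105132999286 [ 0.4944 -0.1668 -0.0089] [-0.5402  0.1755  2.9695]
[ 0.4132  0.457  -1.1333] 13.424157556563978
[0.5832 0.1485 0.1251] [[-0.5796  0.0001 -0.8149]
 [ 0.8149 -0.0001 -0.5796]
 [-0.0001 -1.      0.    ]] 21.7917 [ 0.1819 -0.7701 -1.3476]
```

View pics/hover_s.png

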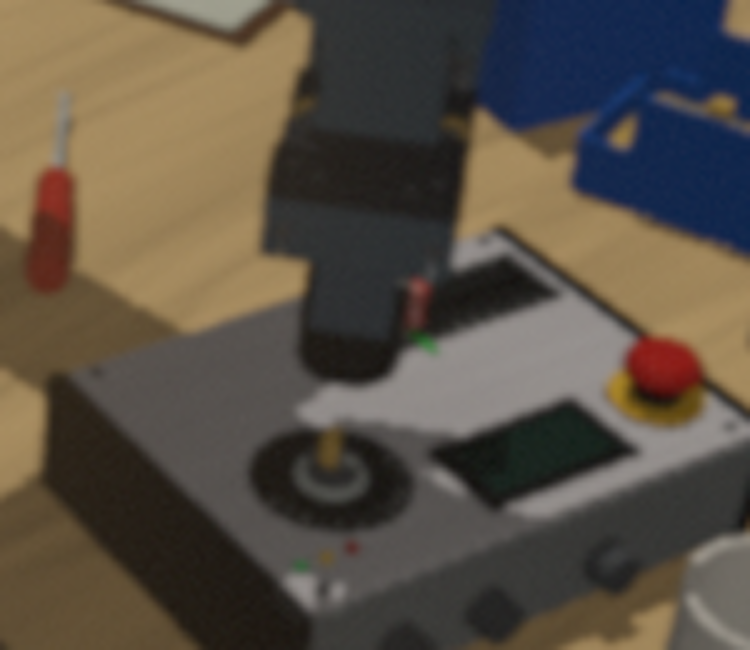

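View pics/hover_t.png

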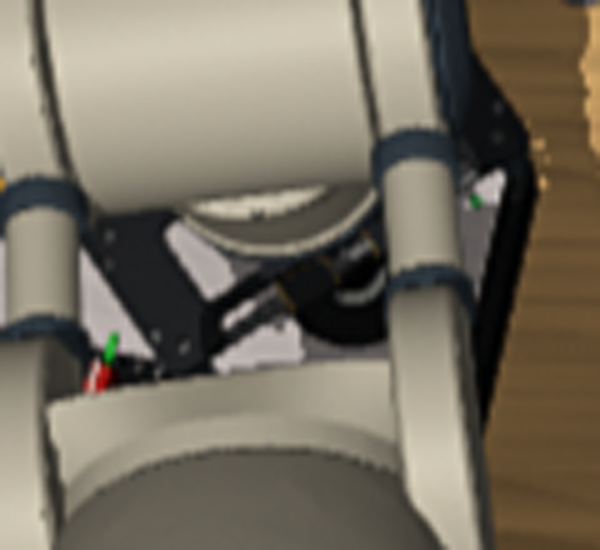

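```bash
python3 - <<'E'
from fit import *
from sp import circ
p=np.array(ctrl.current_tool_pos());print(p,ctrl.current_t(),ctrl.current_q())
im=np.clip(np.load("scene_c.npy"),0,255).astype(np.uint8)[205:255,370:430]
k=12;im=cv2.resize(im,None,fx=k,fy=k,interpolation=cv2.INTER_CUBIC)
def dr(P,c):
    u=proj("scene",P);u=((u-[370,205]+.5)*k-.5)
    cv2.polylines(im,[np.round(u).astype(np.int32)],True,c,1,cv2.LINE_AA)
x,y=.5832,.1487
for zz in(.138,.156): dr(place(circ(.023),zz,x,y,0),(0,255,255))
dr(place(D(.007,.002),.097,.583,.1497,.62),(0,255,0));dr(place(circ(.012),.082,.583,.1497,.62),(0,255,0));dr(place(circ(.0165),.0705,.583,.1497,.62),(255,255,0));dr(place(circ(.0374),.0705,.583,.1497,.62),(255,255,0))
save(im,"ov.png")
E
```

```text
[0.583  0.1497 0.125 ] 22.1917 [   8.714    29.6372   84.2308    0.0003   66.1317 -116.8067]
```

View pics/ov.png

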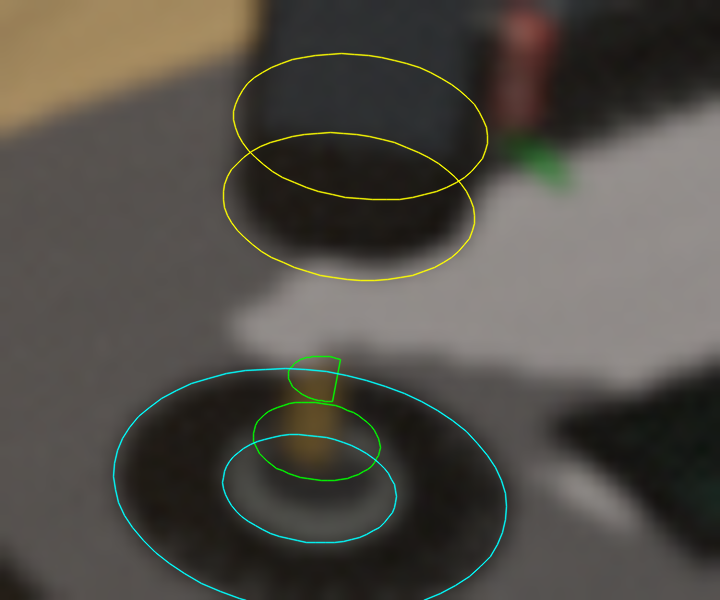

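The knob is in the grip (13.5 mm) and hangs above the spindle; in the scene view it appears about 2 px (roughly 6 mm) higher than predicted. I'll go down under contact guard and judge by the contact height: about 0.084 or 0.078 means it is stopped on the tip, about 0.069 or 0.063 means it is home.

```bash
python3 - <<'E'
from h import *
ctrl.move_l([.583,.1497,.095],vel=.1);ctrl.sleep(.15)
print(ctrl.current_tool_pos(),ctrl.current_contact_force())
h=ctrl.move_l([.583,.1497,.055],vel=.025,contact_N=3.5)
print(h,ctrl.current_tool_pos(),ctrl.current_contact_force(),ctrl.current_wrist_torque(),ctrl.current_grip_width()*91,ctrl.current_t())
im=shot("scene",3);np.save("scene_d.npy",im);crop(im,350,180,90,80,8,"d_s.png")
E
```

```text
[0.5834 0.1498 0.0957] [-0.7157  0.6835 -0.6667]
True [0.5829 0.1497 0.0669] [ 1.0707 -0.0837  5.0109] [ 0.1598 -0.2429  0.0227] 13.673918359706981 23.85
```

View pics/d_s.png

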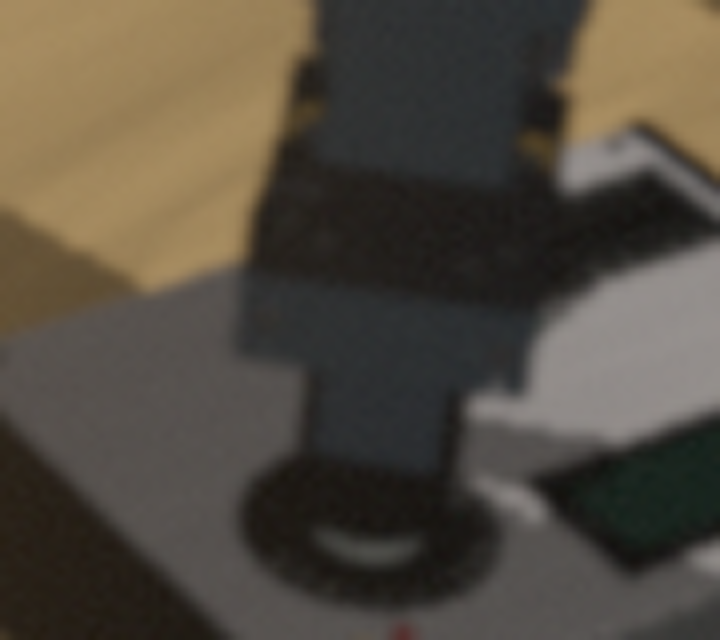

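```bash
python3 - <<'E'
from h import *
z=.0669
for i in range(9):
    z-=.001
    ctrl.move_l([.583,.1497,z],vel=.02);ctrl.sleep(.08)
    f=ctrl.current_contact_force();print(round(z,4),ctrl.current_tool_pos(),f,ctrl.current_wrist_torque())
    if f[2]>16:break
print(ctrl.current_t(),ctrl.current_grip_width()*91)
im=shot("scene",4);np.save("scene_e.npy",im);crop(im,350,180,90,80,8,"e_s.png")
E
```

```text
0.0659 [0.583  0.1497 0.0661] [ 0.6318 -0.8067  5.6886] [ 0.0797 -0.0443  0.0572]
0.0649 [0.583  0.1497 0.0651] [-0.5454  0.3723  5.9073] [0.0784 0.0369 0.0427]
0.0639 [0.583  0.1497 0.0642] [-1.2636 -0.7115  7.5926] [ 0.0721  0.0814 -0.0637]
0.0629 [0.583  0.1497 0.0632] [-0.4543 -1.0307  8.635 ] [0.0683 0.0906 0.0112]
0.0619 [0.583  0.1497 0.0629] [-4.3895 -0.7964 20.2948] [-0.018   0.8127 -0.0166]
25.6667 13.601847559065783
```

View pics/e_s.png

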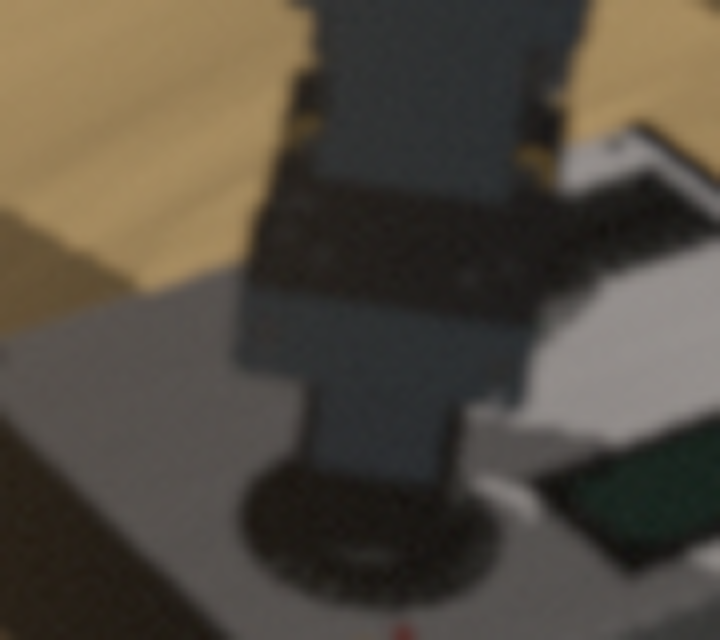

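```bash
python3 - <<'E'
from h import *
ctrl.move_l([.583,.1497,.0622],vel=.02);ctrl.sleep(.4)
for _ in range(2):
    print(ctrl.current_tool_pos(),ctrl.current_contact_force(),ctrl.current_wrist_torque(),ctrl.current_grip_width()*91,ctrl.current_t());ctrl.sleep(.2)
s=shot("scene",3);t=shot("top",3);save(s,"fin_s.png");crop(t,180,140,140,110,5,"fin_t.png")
# overlay expected knob at home pressed
from fit import *; from sp import circ
im=np.clip(s,0,255).astype(np.uint8)[190:260,360:440];k=9;im=cv2.resize(im,None,fx=k,fy=k,interpolation=cv2.INTER_CUBIC)
for zz,c in((.076,(0,255,0)),(.091,(0,0,255))):
    u=(proj("scene",place(circ(.023),zz,.583,.1497,0))-[360,190]+.5)*k-.5
    cv2.polylines(im,[np.round(u).astype(np.int32)],True,c,1,cv2.LINE_AA)
save(im,"fin_ov.png")
E
```

```text
[0.583  0.1497 0.0629] [-3.1044 -1.2603 15.8458] [0.0406 0.6057 0.0178] 13.914653821313546 26.5167
[0.583  0.1497 0.063 ] [-4.1346 -0.9262 14.8519] [-0.0167  0.5824  0.0329] 13.751078623144432 26.7167
```

View pics/fin_ov.png

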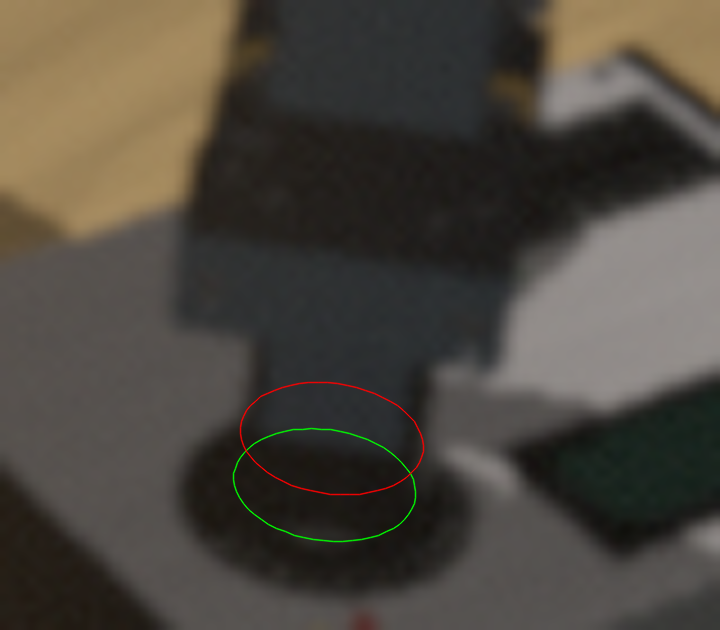

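View pics/fin_t.png

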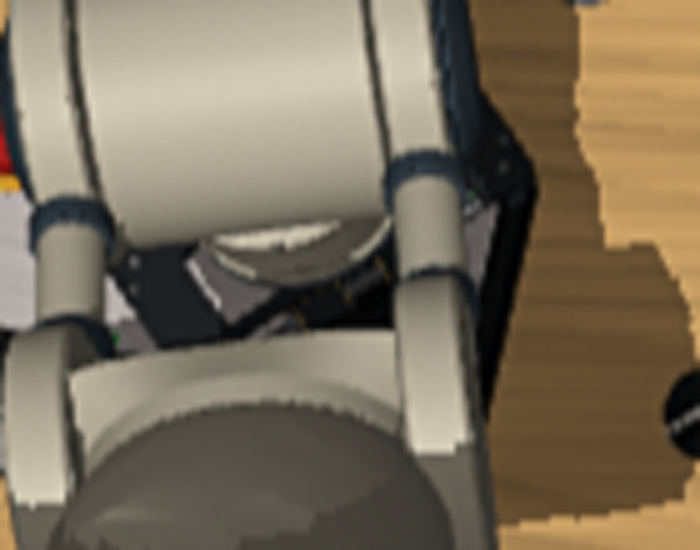

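View pics/fin_s.png

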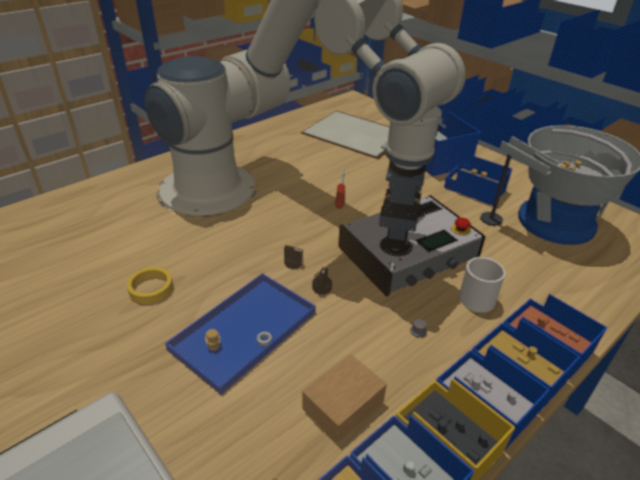

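```bash
python3 - <<'E'
from fit import *; from sp import circ
for f,zs in(("scene_c.npy",(.138,.144)),("scene_d.npy",(.0803,.0863)),("scene_e.npy",(.076,.082))):
    im=np.load(f).mean(2)
    for z in zs:
        u=proj("scene",place(circ(.023),z,.583,.1497,0));i=np.argmax(u[:,1]);print(f,z,u[i])
    c=int(round(u[i][0]));print(c,list(zip(range(218,256),im[218:256,c-1:c+2].mean(1).astype(int))))
u=proj("scene",place(circ(.0165),.0705,.583,.1497,0));print("ring front",u[np.argmax(u[:,1])])
E
```

```text
scene_c.npy 0.138 [400.9385 227.6326]
scene_c.npy 0.144 [401.2744 225.4173]
401 [(218, np.int64(28)), (219, np.int64(27)), (220, np.int64(26)), (221, np.int64(26)), (222, np.int64(26)), (223, np.int64(27)), (224, np.int64(25)), (225, np.int64(28)), (226, np.int64(55)), (227, np.int64(97)), (228, np.int64(129)), (229, np.int64(140)), (230, np.int64(141)), (231, np.int64(141)), (232, np.int64(139)), (233, np.int64(127)), (234, np.int64(103)), (235, np.int64(82)), (236, np.int64(62)), (237, np.int64(40)), (238, np.int64(27)), (239, np.int64(26)), (240, np.int64(35)), (241, np.int64(48)), (242, np.int64(57)), (243, np.int64(56)), (244, np.int64(55)), (245, np.int64(58)), (246, np.int64(65)), (247, np.int64(69)), (248, np.int64(64)), (249, np.int64(47)), (250, np.int64(30)), (251, np.int64(23)), (252, np.int64(26)), (253, np.int64(28)), (254, np.int64(33)), (255, np.int64(46))]
scene_d.npy 0.0803 [396.7369 248.1964]
scene_d.npy 0.0863 [397.0484 246.1185]
397 [(218, np.int64(47)), (219, np.int64(48)), (220, np.int64(48)), (221, np.int64(48)), (222, np.int64(48)), (223, np.int64(48)), (224,
[... 874 characters left out ...]
24, np.int64(48)), (225, np.int64(48)), (226, np.int64(48)), (227, np.int64(48)), (228, np.int64(47)), (229, np.int64(45)), (230, np.int64(46)), (231, np.int64(47)), (232, np.int64(47)), (233, np.int64(47)), (234, np.int64(46)), (235, np.int64(47)), (236, np.int64(46)), (237, np.int64(46)), (238, np.int64(43)), (239, np.int64(38)), (240, np.int64(28)), (241, np.int64(25)), (242, np.int64(23)), (243, np.int64(24)), (244, np.int64(23)), (245, np.int64(22)), (246, np.int64(24)), (247, np.int64(25)), (248, np.int64(32)), (249, np.int64(38)), (250, np.int64(33)), (251, np.int64(25)), (252, np.int64(22)), (253, np.int64(27)), (254, np.int64(32)), (255, np.int64(42))]
ring front [395.9652 249.7394]
```

```bash
python3 - <<'E'
from h import *
print(ctrl.current_tool_pos(),ctrl.current_contact_force(),ctrl.current_grip_width()*91,ctrl.current_t())
print(ctrl.sign_off(),ctrl.current_t())
E
```

```text
[0.583  0.1497 0.0629] [-3.9218 -0.2071 15.8208] 13.794723490576947 27.2167
the job is handed in; nothing more can be done
the job is handed in; nothing more can be done
```

I slid the fader to the green line and took the right-most black knob from the tray. I turned it to match the spindle's flat, pushed it home and pressed the spindle to its stop. I handed the job in at 27.2 s, still gripping and pressing; no verdict was reported.

**Checks that agreed**
- **Fader:** the top picture before the knob grasp showed the cap's white line in line with both green marks. The arm hid the fader in the final pictures, so I could not check it again at the end.
- **Knob seating:** the knob came down with no contact at the height of the spindle tip. It met the collar's spring within about 1 mm of the expected height, then the force rose to about 9 N and jumped at the stop after about 6 mm of travel.
- **Final hold:** pressing with 15–16 N, grip 13.8 mm on the 14 mm bar, tool at rest. The last scene picture shows the other objects still in place.

**Checks that disagreed**
- **Fingertip position:** the real fingertips are about 34 mm short of the reported TCP, shown by a contact probe on the fader cap and by the pictures. I corrected for this.
- **Knob height in the pictures:** the scene camera showed the knob 2–5 mm higher than the arm readings did. I trusted the contact heights and the spring's behaviour over the picture.
- **Spindle angle:** I estimated 0.62 rad, but single measurements ran from 0.55 to 0.7. My scene-camera check of this was unreliable; the clean slide onto the shaft was the real test.

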